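Lock the portioning frame on a mille-feuille slab

ROBOT

A 6-joint arm with a two-finger parallel gripper is mounted at the origin on the work surface. World frame = base frame: x ahead of the robot, y to its left, z up, the work surface at z = 0. Lengths are in mm, angles in rad, forces in N, time in s.
With the tool pointing down it reaches from about 275 to 875 mm from the base axis. Payload 12.5 kg.
Tool frame: the origin (TCP) lies midway between the tips of the shut fingers; the grasp point (between the pads) lies behind it (r.grasp_offset is the z of the grasp point in the tool frame, in mm); z points along the fingers, y is the direction in which the jaws open and shut (so a half turn about z gives the same grasp; the last joint's range is limited). The gripper opens to 85 mm and grips with 20 to 120 N. Pads are 22 mm wide; open, the fingers measure 114 mm over their backs; the gripper's body (76 mm by 85 mm) begins 54 mm behind the grasp point. The pads swing forward as they close: fully open they stand 13 mm farther back than shut.
Start: joints at [1.097, 0.351, 1.652, -0, 1.139, -0.085], TCP at [208.461, 508.948, 231.29] pointing down, gripper open.
Joint ranges: [-2.75, 2.75], [-0.79, 2.1], [0.01, 2.65], [-1.57, 4.71], [0.07, 3.14], [-2.87, 2.87]. Speed limits (rad/s): [2.22, 2.22, 2.79, 3.14, 3.14, 3.14].

INTERFACE

Orientations are given as a unit quaternion [x, y, z, w].
In Python, from workcell import readout, camera, r gives the robot as it stands.
- The arm moves only by the tool send_rows, never from a script. Its argument "commands" is a list of rows, each an object with "jaw": the opening, from 0 (shut) to 1 (fully open); "slide": the shift along the world's x, y, z in units of 25 mm (1.0 is 25 mm), a list of three; "twist": the turn about the world's z in units of 8 degrees (1.0 is 8 degrees). A call has 1 to 10 rows; each row is the pose to reach, as a shift and turn from the pose commanded when the call began; what a row does not reach only later rows make up. A row lasts 1/10 s, in which the tool goes at most 50 mm and 8.59 degrees, less where a joint would pass 70% of its speed; a pose out of reach is approached as far as the arm can. A call with a gripper value outside its range is refused whole. The fingers move at their own pace and stop on an object; "grip_force" is the grip in N (left out, the last holds). Time passes only in rows, so rows that repeat a pose let the fingers close. It gives the time, the measured TCP pose, the force and the opening at its end, in the units of the state.
- readout.observe(): the state, without advancing time (a new reading comes with each control period).
- camera(name): name is "side" or "top" or "wrist"; returns a dict with "pixels" (480x640x3 uint8, blue, green, red), "depth" (480x640 float32, mm along the optical axis (not along the pixel's ray), 0 where there is no reading), "K" (3x3 intrinsics, pixels), "distortion" ([k1, k2, p1, p2, k3] as OpenCV has them; the pictures are not rectified), "R" (3x3) and "t" (3): a world point X has camera coordinates R X + t; the wrist camera has in their place "hand_eye" (4x4, takes a point from camera to tool coordinates, whose origin is the TCP and whose axes are the flange's). Camera axes: x right, y down, z forward; pixel columns grow to the right and rows downward; lengths in mm; the calibration is good to about 2 mm. A picture is of the moment at which its call begins: read the wrist's pose just before it.
- r.hand_in(): hands the job in, once; it reports no verdict.
The state is a dict: "clock": time; "q": joint angles; "qd": joint speeds; "joint_efforts": joint torques, N m; "tcp_pos": TCP position; "tcp_rot": TCP orientation; "wrist_force": force on the tool from outside, world axes, zero at the start; "ft_torque": the same for the moment, N m; "finger_gap": opening from 0.0 (shut) to 1.0 (fully open).
Only numpy, scipy, OpenCV 4.12 (cv2) and the standard library are available. Lean on these libraries where they do the work, as an engineer would, in place of code of your own. Each camera call takes 0.05 s, during which the arm holds its last target. There are 200 camera calls.

TASK

Get the pastry portioning frame ready for slicing: slide its fence forward until the mille-feuille slab is snug between the fence and the white back stop, without crushing it, and then push the red thumb wedge along its ramp, into the lock bridge, until it jams the fence's bar fast. A firm thumb push by feel is enough: do not force the wedge, let go of everything at the end, and leave the other things on the counter where they are.

Things in the scene. Friction and masses are not known exactly. Their poses are not given: they have to be found in the camera images.
- frame: Portioning frame: fixed light wooden board 380 x 220 x 18 mm. Origin on the counter; board from x = -200 to +180 mm, y = -110 to +110 mm. +x: the way the fence closes (roughly away from the robot), +y left, z up. Two guide strips (8 mm wide, top 27 mm above the counter) flank the bar at y = -17 and +17 mm, x = -195 to -65 mm.
- fence: Aluminium sliding fence: upright plate 6 mm thick, 110 wide, top 46 mm above the board, on the end of a flat bar (24 wide, top 11 mm above the board) running 220 mm back. Origin: middle of the plate's front face, at the board's top; axes as the frame's. Slides along the frame's x only (starts at x = 0 to 15 mm, ends at 100), about 2 N friction. Over 25 N between fence and slab crushes it.
- post (a point): Top centre of the fence's round black grip post, 18 mm diameter, 58 mm above the board (post 47 mm tall), its axis 24 mm behind the fence's face. Push it from behind or pinch it; at least 40 mm is free behind it, before the lock bridge. While the slab slides ahead the push is about 2 to 6 N; when the slab meets the stop it rises sharply. About 10 N seats it.
- slab: The mille-feuille slab on its gold card, loose on the board between fence and stop: 90 mm along its x (the way it is nipped), 80 mm wide, 44 mm high, 0.3 kg, slightly askew at the start. Origin: centre of its underside.
- stop: White plastic back stop, fixed on the board (where along the board varies): a block 20 mm thick in x, 100 mm wide, 44 mm high. Origin: bottom middle of the face towards the fence, at the board's top; axes as the frame's. With the slab snug, the fence's face is 90 mm from this face.
- lock (a point): Middle of the dark steel lock bridge, at the board's top, under the bar: four short posts and a sloping roof, 42 mm in x, 52 mm in y, top about 50 mm above the counter. The bar runs through it along x, the wedge under its roof along y.
- wedge: Red thumb wedge: tapered key 20 mm wide, 115 mm long, along the frame's y, thick end at +y with an upright thumb tab (24 mm wide in x, 10 thick in y, 55 tall). Origin: on the tab's outer (+y) face, mid-width, 15 mm below the tab's top, 40 mm above the key's flat underside; axes as the frame's. Slides only along its ramp: to -y and down by 5 degrees, 78 mm at most, about 2 N friction.
- thumb (a point): Push point on the tab (the wedge's origin). It has 15 to 60 mm to go until it bites the bar; where it bites differs by 28 mm from frame to frame and must be felt. From there resistance rises by 2 to 6 N per mm. Pushed, it grips the bar with about 1.4 times the push (1 time once let go); 10 to 15 N is right and it then stays. A grip over 30 N (push of 20 N) spoils the lock.
- macaron: Pink raspberry macaron on a 75 mm gold card, 70 mm tall, loose, left of the frame. Bystander. Origin: centre of the underside.
- macaron2: A second such macaron, right of the frame near the robot. Bystander.
- portion: Single mille-feuille portion, 50 x 85 x 48 mm, loose, left of the frame at the far end. Bystander. Origin: centre of the underside.
- tart: Round yellow tart, 84 mm diameter, 26 mm high, loose, right of the frame. Bystander. Origin: centre of the underside.
- cutter: Small steel ring cutter, 44 mm diameter, 30 mm high, standing on the frame's board at its right edge. Bystander. Origin: centre of the underside.
- server: Spatula lying on the counter right of the frame. Bystander.
- cup: White mug, 72 mm diameter, 80 mm high, on the counter to the left. Bystander. Origin: centre of the underside.

How it is judged:
By the outcome, as a careful person would: the job done as asked, in the order asked, and still so for the second after the job is handed in, with the robot touching nothing.
It also fails if it takes over 48 s, if anything falls off the work surface, if the arm or the gripper's body presses on something with over 40 N, if the wrist force passes 120 N, or if a joint passes its speed limit or range.

## Working session

There is one attempt and no reset: what is moved stays moved. The work goes in short steps, Python scripts to look and compute and a tool call to move; the robot and the scene stay as the last step left them, time stands still between calls to the robot, and variables do not carry over. Pictures are saved under pics/ and viewed, about 8 in all and at most 12, crops included, and the job is handed in when it is done.

Besides the shell and the picture viewer there is one more tool, called after ">>>" by a JSON object that holds its "op" and its "data", one argument or row to a line. send_rows: Moves the arm, as the interface text tells. Its arguments: {"type":"object","properties":{"commands":{"type":"array","items":{"type":"object","properties":{"jaw":{"type":"number"},"slide":{"type":"array","items":{"type":"number"}},"twist":{"type":"number"}}}},"grip_force":{"type":"number"}},"required":["commands"]}

```bash
mkdir -p pics; ls; cat > h.py <<'E'
import numpy as np, cv2
from workcell import readout, camera, r
def px2w(c,u,v,z=None,R=None,t=None):
    """pixel -> world; z: plane height, else from depth"""
    R=np.array(c["R"]) if R is None else R; t=np.array(c["t"]) if t is None else t
    n=cv2.undistortPoints(np.array([[[u,v]]],float),np.array(c["K"]),np.array(c["distortion"]))[0,0]
    d=np.array([n[0],n[1],1.]); o=-R.T@t; w=R.T@d
    if z is None:
        return o+w*float(c["depth"][int(round(v)),int(round(u))])
    return o+w*(z-o[2])/w[2]
E
python3 - <<'E'
from h import *
print(readout.observe(), r.grasp_offset)
for n in("top","side"):
    c=camera(n); cv2.imwrite(f"pics/{n}0.png",c["pixels"]); np.savez(f"{n}0.npz",**c)
    print(n,np.array(c["R"]).round(3).tolist(),np.array(c["t"]).round(1))
E
```

```text
pics
{'clock': 0.0, 'q': array([ 1.09737627e+00,  3.51264200e-01,  1.65244347e+00, -7.17870595e-07,
        1.13910897e+00, -8.45733428e-02]), 'qd': array([ 0.00061921, -0.00194418,  0.00084743, -0.00234022, -0.00179561,
        0.00167532]), 'joint_efforts': array([ 4.14309316e-04, -5.06109273e+01, -2.91400713e+01, -2.89907473e-05,
        4.72677260e-03, -2.60720708e-05]), 'tcp_pos': array([208.32268347, 508.64940335, 230.73574416]), 'tcp_rot': array([ 1.93200605e-01,  9.81159086e-01, -5.88420256e-04, -1.68224772e-04]), 'wrist_force': array([-0.2085025 ,  0.41688079,  0.50167741]), 'ft_torque': array([ 0.01046489, -0.04341749,  0.02447302]), 'finger_gap': 0.9925767968066355} -18.700000000000003
top [[0.012, -1.0, 0.002], [-0.977, -0.012, -0.211], [0.211, 0.0, -0.977]] [  42.9  606.3 1087.8]
side [[0.702, -0.712, 0.018], [-0.526, -0.537, -0.659], [0.479, 0.454, -0.752]] [-414.8  386.9  769.3]
```

View pics/top0.png

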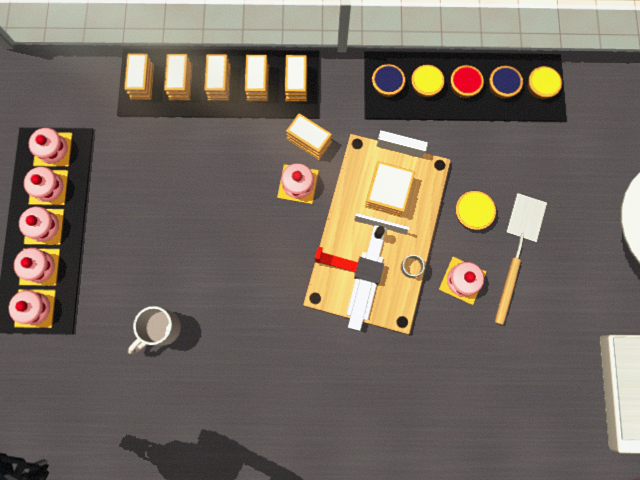

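View pics/side0.png

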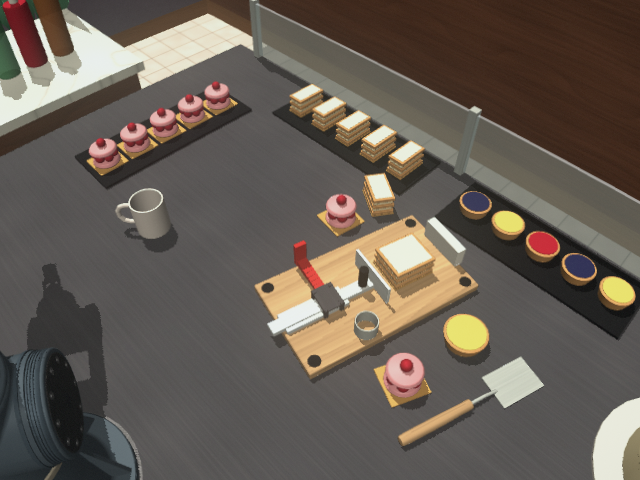

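The top view shows the board with corners at about (350,135), (450,158), (411,333) and (304,305). The post is at (379,231), the red tab at (319,254), the bridge at (369,270) and the stop at (403,141). The side view confirms this layout.

```bash
cat >> h.py <<'E'
def cloud(c,R=None,t=None):
    R=np.array(c["R"]) if R is None else R; t=np.array(c["t"]) if t is None else t
    H,W=c["depth"].shape; uv=np.stack(np.meshgrid(np.arange(W),np.arange(H)),-1).reshape(-1,1,2).astype(float)
    n=cv2.undistortPoints(uv,np.array(c["K"]),np.array(c["distortion"]))[:,0]
    P=np.c_[n,np.ones(len(n))]*np.array(c["depth"]).reshape(-1,1)
    return ((P-t)@R).reshape(H,W,3)
E
python3 - <<'E'
from h import *
c=dict(np.load("top0.npz"))
cs=np.array([px2w(c,*p,18)[:2] for p in [(350,135),(450,158),(411,333),(304,305)]])
print("corners",cs.round(1).tolist())
X=cloud(c); hsv=cv2.cvtColor(c["pixels"],cv2.COLOR_BGR2HSV)
# board by colour + height
z=X[...,2]; print("board z",np.median(z[295:315,330:340]))
m=((abs(z-18)<6)&(X[...,0]>250)&(X[...,0]<720)&(abs(X[...,1])<250)&(hsv[...,1]>60)&(hsv[...,0]<30)&(hsv[...,2]>120)).astype(np.uint8)
m=cv2.morphologyEx(m,cv2.MORPH_OPEN,np.ones((3,3)))
n,l,s,_=cv2.connectedComponentsWithStats(m); k=1+np.argmax(s[1:,4])
rect=cv2.minAreaRect(X[l==k][:,:2].astype(np.float32)); print("board rect",rect)
e=(cs[0]+cs[1]-cs[2]-cs[3]); yaw=np.arctan2(e[1],e[0]); print("yaw corners",yaw,np.degrees(yaw),np.linalg.norm(cs[0]-cs[3]),np.linalg.norm(cs[0]-cs[1]))
ctr=cs.mean(0); ca,sa=np.cos(yaw),np.sin(yaw); F=np.array([[ca,-sa],[sa,ca]]); o=ctr-F@[-10,0]; print("origin",o)
np.savez("frame.npz",F=F,o=o,yaw=yaw)
L=(X[...,:2]-o)@F
def rep(name,mask):
    p=np.c_[L[mask],z[mask]]
    print(name,len(p),"med",np.median(p,0).round(1),"min",p.min(0).round(1),"max",p.max(0).round(1)) if len(p) else print(name,0)
inb=(abs(L[...,1])<112)&(L[...,0]>-210)&(L[...,0]<185)
V=hsv[...,2];S=hsv[...,1];red=(S>150)&((hsv[...,0]<8)|(hsv[...,0]>172))
rep("post",inb&(abs(z-76)<6)&(V<70)&(abs(L[...,1])<15))
rep("red",inb&red&(z>20)); rep("redtop",inb&red&(z>62)&(L[...,1]>30))
rep("fenceplate",inb&(abs(z-64)<4)&(S<60)&(abs(L[...,1])<60)&(L[...,0]<30))
rep("stop",inb&(abs(z-62)<4)&(S<40)&(V>180)&(L[...,0]>110))
rep("slab",inb&(abs(z-62)<4)&(L[...,0]>20)&(L[...,0]<130))
rep("bridge",inb&(V<90)&(abs(z-48)<6)&(L[...,0]<-20))
for nm,p in dict(post=(379,231,76),tabtop=(319,249,80),stopL=(380,139,62),stopR=(426,151,62)).items():
    w=px2w(c,*p); q=px2w(c,*p[:2],p[2]); print(nm,w.round(1),q.round(1),((q[:2]-o)@F).round(1))
E
```

```text
corners [[827.4, -18.3], [778.5, -230.2], [411.9, -139.3], [464.8, 74.0]]
board z 17.85987525158274
board rect ((591.3327026367188, -69.0196533203125), (220.26473999023438, 318.7153015136719), 75.43531799316406)
yaw corners -0.24600167320298982 -14.094857627687837 374.11323793470893 217.45017146719997
origin [630.35664247 -80.88289345]
post 51 med [-25.    1.8  75.9] min [-32.8  -4.9  71.5] max [-15.7   8.7  80.7]
red 473 med [-100.4   73.6   42.9] min [-111.5   27.9   30.8] max [-88.  111.8  90.9]
redtop 75 med [-101.1  106.3   85.4] min [-111.4  101.8   63.3] max [-88.  111.8  90.9]
fenceplate 175 med [-2.6  1.4 63.7] min [-28.2 -52.3  60.1] max [ 1.2 55.2 68. ]
stop 450 med [173.3   1.2  61.9] min [110.  -49.7  58.1] max [185.   49.8  65.8]
slab 1545 med [72.7  1.8 62.1] min [ 28.2 -38.5  58. ] max [119.7  42.3  66. ]
bridge 53 med [-100.6   10.3   45.2] min [-121.3  -20.    42. ] max [-28.1  26.   54. ]
post [605.7 -71.6  76. ] [605.7 -71.6  76. ] [-26.2   3. ]
tabtop [567.7  45.4  80. ] [567.7  45.4  80. ] [-91.5 107.2]
stopL [802.  -77.3  62. ] [802.  -77.3  62. ] [165.6  45.3]
stopR [ 777.3 -171.1   62. ] [ 777.3 -171.1   62. ] [164.5 -51.7]
```

>>> {"op": "send_rows", "data": {
  "commands": [
    {"jaw":0,"slide":[1.1,-1.6,0],"twist":0.2},
    {"jaw":0,"slide":[2.2,-3.3,0],"twist":0.4},
    {"jaw":0,"slide":[3.3,-5,-0.3],"twist":0.6},
    {"jaw":0,"slide":[4.4,-6.7,-0.6],"twist":0.8},
    {"jaw":0,"slide":[5.5,-8.4,-1],"twist":1.0},
    {"jaw":0,"slide":[6.6,-10.1,-1.3],"twist":1.0},
    {"jaw":0,"slide":[7.6,-11.8,-1.5],"twist":1.0},
    {"jaw":0,"slide":[8.7,-13.5,-1.7],"twist":1.0},
    {"jaw":0,"slide":[9.8,-15.2,-1.9],"twist":1.0},
    {"jaw":0,"slide":[10.8,-16.8,-2],"twist":1.0}
  ],
  "grip_force": 30
}}

```text
clock: 1.1
tcp_pos: [476.8, 90.5, 181.1]
tcp_rot: [0.124, 0.992, -0.0, -0.0]
wrist_force: [1.0, 0.7, 0.1]
finger_gap: -0.004
```

>>> {"op": "send_rows", "data": {
  "commands": [
    {"jaw":0,"slide":[1.0,-1.6,0],"twist":0},
    {"jaw":0,"slide":[2.0,-3.2,0],"twist":0},
    {"jaw":0,"slide":[3.0,-4.7,0],"twist":0},
    {"jaw":0,"slide":[3.94,-6.16,0],"twist":0},
    {"jaw":0,"slide":[3.94,-6.16,0],"twist":0},
    {"jaw":0,"slide":[3.94,-6.16,0],"twist":0}
  ]
}}

```text
clock: 1.7
tcp_pos: [574.4, -61.9, 180.8]
tcp_rot: [0.125, 0.992, 0.0, -0.001]
wrist_force: [-0.1, 1.1, 0.1]
finger_gap: -0.002
```

```bash
python3 - <<'E'
from h import *
from scipy.spatial.transform import Rotation as Ro
s=readout.observe(); c=camera("wrist"); print(s["tcp_pos"],s["tcp_rot"],s["wrist_force"])
cv2.imwrite("pics/w1.png",c["pixels"])
A=np.array(c["hand_eye"]); T=Ro.from_quat(s["tcp_rot"]).as_matrix()
Rc=(T@A[:3,:3]).T; t=-Rc@(T@A[:3,3]+s["tcp_pos"]); print(A.round(2).tolist())
X=cloud(c,Rc,t); f=np.load("frame.npz"); L=(X[...,:2]-f["o"])@f["F"]; z=X[...,2]
hsv=cv2.cvtColor(c["pixels"],cv2.COLOR_BGR2HSV); S,V=hsv[...,1],hsv[...,2]; red=(S>150)&((hsv[...,0]<8)|(hsv[...,0]>172))
ok=(c["depth"]>60)&(abs(L[...,1])<115)
def rep(name,m):
    p=np.c_[L[m],z[m]]
    if len(p)>5: print(name,len(p),*np.percentile(p,[2,50,98],axis=0).round(1))
    return p
p=rep("post",ok&(abs(z-76)<4)&(V<80)&(abs(L[...,1])<20)); 
rep("redtop",ok&red&(z>78)); rep("tabside",ok&red&(z>50)&(z<75)&(L[...,1]>80)); rep("bridge",ok&(V<100)&(abs(z-46)<8)&(L[...,0]<-60)&(L[...,0]>-150)&(abs(L[...,1])<40))
rep("plate",ok&(abs(z-64)<3)&(S<60)&(abs(L[...,1])<60)&(abs(L[...,0])<20)); rep("stop",ok&(abs(z-62)<3)&(S<50)&(L[...,0]>140))
b=ok&(abs(z-29)<3)&(S<60)&(abs(L[...,1])<20)&(L[...,0]<-30); p=rep("bar",b)
if len(p)>50: print("bar/strip slope",np.polyfit(p[:,0],p[:,1],1))
E
```

```text
[574.43577496 -61.94544308 180.84789678] [ 1.24984042e-01  9.92158529e-01  1.11052597e-04 -6.55801746e-04] [-0.13723583  1.13100483  0.05167827]
[[0.0, -0.95, -0.32, 84.33], [1.0, 0.0, 0.0, -0.49], [-0.0, -0.32, 0.95, -142.11], [0.0, 0.0, 0.0, 1.0]]
post 489 [-34.4  -6.7  72.7] [-27.    1.5  75.2] [-18.8   9.1  76.6]
redtop 926 [-114.1  -21.9   78.8] [-101.7  103.5   86.2] [-68.1 110.3 259.6]
tabside 543 [-114.3  100.8   50.7] [-104.3  101.3   63.7] [-92.  106.8  74.5]
bridge 4333 [-123.5  -23.    40.3] [-104.1    1.7   43. ] [-83.6  25.7  46.2]
plate 981 [ -8.5 -51.8  61.2] [-6.1 -9.  63.2] [-2.6 53.7 64.5]
bar 8205 [-204.1  -17.5   26.1] [-153.4    1.3   28.2] [-35.9  18.9  29.9]
bar/strip slope [-0.00107828  0.93925466]
```

>>> {"op": "send_rows", "data": {
  "commands": [
    {"jaw":0,"slide":[-0.14,0,-1.2],"twist":0},
    {"jaw":0,"slide":[-0.14,0,-2.4],"twist":0},
    {"jaw":0,"slide":[-0.14,0,-3.4],"twist":0},
    {"jaw":0,"slide":[-0.14,0,-3.4],"twist":0}
  ]
}}

```text
clock: 2.15
tcp_pos: [568.9, -59.9, 93.9]
tcp_rot: [0.124, 0.992, 0.0, -0.003]
wrist_force: [-0.5, 0.1, 1.3]
finger_gap: 0.001
```

>>> {"op": "send_rows", "data": {
  "commands": [
    {"jaw":0,"slide":[0,0,0],"twist":0},
    {"jaw":0,"slide":[0,0,0],"twist":0},
    {"jaw":0,"slide":[0,0,0],"twist":0}
  ]
}}

```text
clock: 2.45
tcp_pos: [571.8, -61.4, 98.0]
tcp_rot: [0.124, 0.992, -0.0, 0.001]
wrist_force: [-0.9, -0.3, 0.6]
finger_gap: 0.001
```

```bash
python3 - <<'E'
from h import *
s=readout.observe(); f=np.load("frame.npz"); print(s["tcp_pos"],(s["tcp_pos"][:2]-f["o"])@f["F"],s["wrist_force"])
c=camera("side"); cv2.imwrite("pics/s1.png",cv2.resize(c["pixels"][200:400,220:500],None,fx=2.5,fy=2.5))
E
```

```text
[571.8449878  -61.35826154  97.99852268] [-61.50488939   4.68759682] [-0.9099384  -0.27245524  0.64362866]
```

View pics/s1.png

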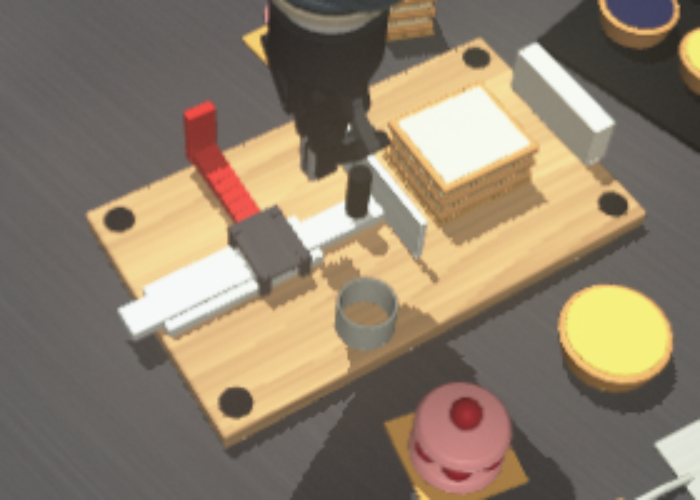

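The gripper, with its fingers shut, hovers at about (315,165) in the crop, above and just behind the post at (358,190). The bridge at (270,245) is clear of it, so I'll go down.

>>> {"op": "send_rows", "data": {
  "commands": [
    {"jaw":0,"slide":[0.05,-0.14,-0.2],"twist":0},
    {"jaw":0,"slide":[0.05,-0.14,-0.7],"twist":0},
    {"jaw":0,"slide":[0.05,-0.14,-1.2],"twist":0},
    {"jaw":0,"slide":[0.05,-0.14,-1.7],"twist":0},
    {"jaw":0,"slide":[0.05,-0.14,-2.2],"twist":0},
    {"jaw":0,"slide":[0.05,-0.14,-2.2],"twist":0},
    {"jaw":0,"slide":[0.05,-0.14,-2.2],"twist":0}
  ]
}}

```text
clock: 3.2
tcp_pos: [572.4, -64.9, 41.2]
tcp_rot: [0.124, 0.992, 0.0, -0.0]
wrist_force: [0.0, -0.5, -0.5]
finger_gap: 0.001
```

>>> {"op": "send_rows", "data": {
  "commands": [
    {"jaw":0,"slide":[0.194,-0.049,0],"twist":0},
    {"jaw":0,"slide":[0.388,-0.097,0],"twist":0},
    {"jaw":0,"slide":[0.524,-0.131,0],"twist":0},
    {"jaw":0,"slide":[0.66,-0.166,0],"twist":0},
    {"jaw":0,"slide":[0.815,-0.205,0],"twist":0},
    {"jaw":0,"slide":[0.97,-0.244,0],"twist":0},
    {"jaw":0,"slide":[1.125,-0.283,0],"twist":0},
    {"jaw":0,"slide":[1.28,-0.321,0],"twist":0},
    {"jaw":0,"slide":[1.435,-0.36,0],"twist":0},
    {"jaw":0,"slide":[1.59,-0.399,0],"twist":0}
  ]
}}

```text
clock: 4.2
tcp_pos: [612.5, -75.1, 41.5]
tcp_rot: [0.124, 0.992, -0.0, -0.0]
wrist_force: [-2.5, -1.1, 0.8]
finger_gap: 0.002
```

>>> {"op": "send_rows", "data": {
  "commands": [
    {"jaw":0,"slide":[0.155,-0.039,0],"twist":0},
    {"jaw":0,"slide":[0.31,-0.078,0],"twist":0},
    {"jaw":0,"slide":[0.465,-0.117,0],"twist":0},
    {"jaw":0,"slide":[0.62,-0.156,0],"twist":0},
    {"jaw":0,"slide":[0.775,-0.195,0],"twist":0},
    {"jaw":0,"slide":[0.93,-0.234,0],"twist":0},
    {"jaw":0,"slide":[1.01,-0.254,0],"twist":0},
    {"jaw":0,"slide":[1.09,-0.274,0],"twist":0},
    {"jaw":0,"slide":[1.09,-0.274,0],"twist":0}
  ]
}}

```text
clock: 5.1
tcp_pos: [639.6, -81.9, 41.4]
tcp_rot: [0.124, 0.992, -0.0, 0.0]
wrist_force: [-1.2, -0.8, 2.0]
finger_gap: 0.003
```

```bash
python3 - <<'E'
from h import *
s=readout.observe(); f=np.load("frame.npz"); print(s["tcp_pos"],(s["tcp_pos"][:2]-f["o"])@f["F"],s["wrist_force"])
c=camera("top"); cv2.imwrite("pics/t2.png",cv2.resize(c["pixels"][120:320,300:460],None,fx=3,fy=3))
X=cloud(c); L=(X[...,:2]-f["o"])@f["F"]; z=X[...,2]
for y in(-30,-15,0,15,30):
    m=(abs(L[...,1]-y)<4)&(z>58)&(z<67)&(L[...,0]>35)&(L[...,0]<190)
    x=np.sort(L[m][:,0]); g=np.where(np.diff(x)>4)[0]; print(y,[(round(a,1),round(b,1)) for a,b in zip(np.r_[x[0],x[g+1]],np.r_[x[g],x[-1]])])
E
```

```text
[639.61694319 -81.91993328  41.42520736] [9.23405716 1.24932359] [-1.24588613 -0.75165595  2.02136963]
-30 [(np.float64(162.1), np.float64(184.0))]
-15 [(np.float64(164.9), np.float64(185.2))]
0 [(np.float64(164.4), np.float64(183.5))]
15 [(np.float64(165.0), np.float64(185.3))]
30 [(np.float64(163.9), np.float64(185.6))]
```

View pics/t2.png

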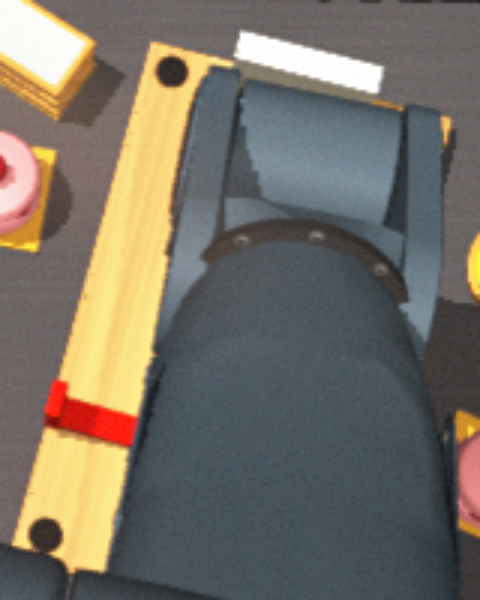

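The arm hides the slab in this view. The stop is visible at (310,60) in the crop, with its face at frame x of about 164, so about 20 mm of travel should be left.

>>> {"op": "send_rows", "data": {
  "commands": [
    {"jaw":0,"slide":[0.097,-0.024,0],"twist":0},
    {"jaw":0,"slide":[0.194,-0.049,0],"twist":0},
    {"jaw":0,"slide":[0.291,-0.073,0],"twist":0},
    {"jaw":0,"slide":[0.388,-0.097,0],"twist":0},
    {"jaw":0,"slide":[0.446,-0.112,0],"twist":0},
    {"jaw":0,"slide":[0.485,-0.122,0],"twist":0}
  ]
}}

```text
clock: 5.75
tcp_pos: [651.4, -84.9, 41.4]
tcp_rot: [0.124, 0.992, -0.0, -0.0]
wrist_force: [-5.5, -1.0, 1.6]
finger_gap: -0.001
```

>>> {"op": "send_rows", "data": {
  "commands": [
    {"jaw":0,"slide":[0.039,-0.01,0],"twist":0},
    {"jaw":0,"slide":[0.078,-0.02,0],"twist":0},
    {"jaw":0,"slide":[0.116,-0.029,0],"twist":0}
  ]
}}

```text
clock: 6.05
tcp_pos: [654.3, -85.6, 41.4]
tcp_rot: [0.124, 0.992, -0.0, -0.0]
wrist_force: [-5.3, -2.5, 1.3]
finger_gap: 0.0
```

>>> {"op": "send_rows", "data": {
  "commands": [
    {"jaw":0,"slide":[0.039,-0.01,0],"twist":0},
    {"jaw":0,"slide":[0.058,-0.015,0],"twist":0},
    {"jaw":0,"slide":[0.078,-0.02,0],"twist":0}
  ]
}}

```text
clock: 6.35
tcp_pos: [656.3, -86.1, 41.4]
tcp_rot: [0.124, 0.992, -0.0, -0.0]
wrist_force: [-4.3, -2.3, 0.7]
finger_gap: 0.003
```

>>> {"op": "send_rows", "data": {
  "commands": [
    {"jaw":0,"slide":[0.02,-0.005,0],"twist":0},
    {"jaw":0,"slide":[0.039,-0.01,0],"twist":0}
  ]
}}

```text
clock: 6.55
tcp_pos: [657.2, -86.4, 41.4]
tcp_rot: [0.124, 0.992, -0.0, -0.0]
wrist_force: [-4.7, -1.6, 1.1]
finger_gap: -0.003
```

>>> {"op": "send_rows", "data": {
  "commands": [
    {"jaw":0,"slide":[0.02,-0.005,0],"twist":0},
    {"jaw":0,"slide":[0.039,-0.01,0],"twist":0}
  ]
}}

```text
clock: 6.75
tcp_pos: [658.2, -86.6, 41.4]
tcp_rot: [0.124, 0.992, -0.0, -0.0]
wrist_force: [-5.6, -1.5, 1.4]
finger_gap: -0.003
```

>>> {"op": "send_rows", "data": {
  "commands": [
    {"jaw":0,"slide":[0.02,-0.005,0],"twist":0},
    {"jaw":0,"slide":[0.039,-0.01,0],"twist":0}
  ]
}}

```text
clock: 6.95
tcp_pos: [658.6, -86.7, 41.4]
tcp_rot: [0.124, 0.992, 0.0, -0.001]
wrist_force: [-10.1, 0.0, 4.7]
finger_gap: -0.004
```

>>> {"op": "send_rows", "data": {
  "commands": [
    {"jaw":0,"slide":[0.02,-0.005,0],"twist":0}
  ]
}}

```text
clock: 7.05
tcp_pos: [658.6, -86.7, 41.4]
tcp_rot: [0.124, 0.992, 0.0, -0.002]
wrist_force: [-14.4, -0.0, 8.4]
finger_gap: -0.002
```

The force jumped to about 14 N while the finger stayed at x of about 658.6, so the slab is seated. I'll back off.

>>> {"op": "send_rows", "data": {
  "commands": [
    {"jaw":0,"slide":[-0.02,0.005,0],"twist":0},
    {"jaw":0,"slide":[-0.1,0.025,0],"twist":0},
    {"jaw":0,"slide":[-0.3,0.075,0],"twist":0},
    {"jaw":0,"slide":[-0.7,0.176,0],"twist":0},
    {"jaw":0,"slide":[-0.7,0.176,0],"twist":0},
    {"jaw":0,"slide":[-0.7,0.176,1.0],"twist":0},
    {"jaw":0,"slide":[-0.7,0.176,2.5],"twist":0},
    {"jaw":0,"slide":[-0.7,0.176,4.0],"twist":0}
  ]
}}

```text
clock: 7.85
tcp_pos: [642.6, -82.5, 142.7]
tcp_rot: [0.124, 0.992, 0.0, 0.0]
wrist_force: [-0.1, -0.5, -0.2]
finger_gap: 0.001
```

>>> {"op": "send_rows", "data": {
  "commands": [
    {"jaw":0,"slide":[-0.5,1.0,0],"twist":0},
    {"jaw":0,"slide":[-1.1,2.3,0],"twist":0},
    {"jaw":0,"slide":[-1.8,3.7,0],"twist":0},
    {"jaw":0,"slide":[-2.5,5.1,0],"twist":0},
    {"jaw":0,"slide":[-3.0,6.1,0],"twist":0},
    {"jaw":0,"slide":[-3.13,6.38,0],"twist":0},
    {"jaw":0,"slide":[-3.13,6.38,0],"twist":0},
    {"jaw":0,"slide":[-3.13,6.38,0],"twist":0}
  ]
}}

```text
clock: 8.65
tcp_pos: [564.9, 76.3, 141.7]
tcp_rot: [0.124, 0.992, -0.0, 0.0]
wrist_force: [0.0, -0.4, 0.6]
finger_gap: -0.002
```

```bash
python3 - <<'E'
from h import *
s=readout.observe(); f=np.load("frame.npz"); print(s["tcp_pos"],(s["tcp_pos"][:2]-f["o"])@f["F"],s["wrist_force"])
c=camera("top"); d=camera("side")
a=cv2.resize(c["pixels"][120:320,280:470],None,fx=2,fy=2); b=cv2.resize(d["pixels"][190:390,240:500],None,fx=1.55,fy=2)
cv2.imwrite("pics/m3.png",np.hstack([a,b]))
for n,c in(("top",c),("side",d)):
  X=cloud(c); L=(X[...,:2]-f["o"])@f["F"]; z=X[...,2]; print(n)
  for y in(-30,-15,0,15,30):
    m=(abs(L[...,1]-y)<4)&(z>58)&(z<67)&(L[...,0]>35)&(L[...,0]<190)
    x=np.sort(L[m][:,0])
    if len(x): g=np.where(np.diff(x)>2.5)[0]; print(y,[(round(float(a),1),round(float(b),1)) for a,b in zip(np.r_[x[0],x[g+1]],np.r_[x[g],x[-1]])])
  hsv=cv2.cvtColor(c["pixels"],cv2.COLOR_BGR2HSV); m=(hsv[...,1]>150)&((hsv[...,0]<8)|(hsv[...,0]>172))&(abs(L[...,1]-100)<20)&(abs(L[...,0]+103)<25)&(z>75)
  p=np.c_[L[m],z[m]]
  if len(p): print("tabtop",np.percentile(p,[3,50,97],axis=0).round(1).tolist())
E
```

```text
[564.89041969  76.28063564 141.70671049] [-101.76900274  136.48908851] [ 0.00943564 -0.35461266  0.59980131]
top
-30 [(68.1, 73.4), (76.0, 184.8)]
-15 [(67.8, 184.9)]
0 [(41.6, 42.8), (68.0, 182.6), (185.3, 185.3)]
15 [(67.4, 185.4)]
30 [(68.2, 184.9)]
side
-30 [(65.4, 71.3), (74.5, 180.8)]
-15 [(64.0, 108.9), (111.8, 180.7)]
0 [(38.4, 41.1), (43.7, 43.7), (64.7, 171.1), (173.6, 181.8)]
15 [(65.9, 111.0), (113.9, 164.1), (166.7, 181.9)]
30 [(65.6, 78.7), (81.9, 147.5), (150.3, 160.5), (163.1, 181.7)]
tabtop [[-114.0, 99.5, 75.8], [-103.5, 102.6, 85.0], [-92.0, 109.3, 89.2]]
```

View pics/m3.png

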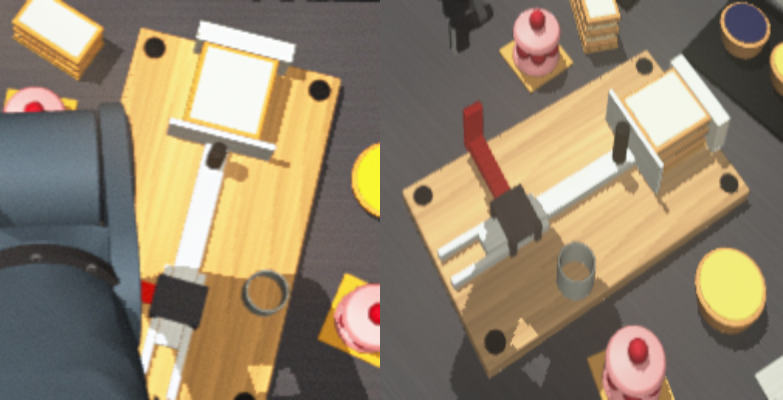

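The slab is square and tight between the fence (top crop, 220,135) and the stop (245,45). The red tab at (472,120) in the side crop is untouched. Now I'll lower beside the tab.

>>> {"op": "send_rows", "data": {
  "commands": [
    {"jaw":0,"slide":[-0.05,0,-1.0],"twist":0},
    {"jaw":0,"slide":[-0.05,0,-2.0],"twist":0},
    {"jaw":0,"slide":[-0.05,0,-2.9],"twist":0},
    {"jaw":0,"slide":[-0.05,0,-3.25],"twist":0},
    {"jaw":0,"slide":[-0.05,0,-3.25],"twist":0},
    {"jaw":0,"slide":[-0.05,0,-3.25],"twist":0}
  ]
}}

```text
clock: 9.35
tcp_pos: [563.5, 76.7, 61.1]
tcp_rot: [0.124, 0.992, 0.0, 0.001]
wrist_force: [0.2, 0.7, -0.6]
finger_gap: -0.002
```

>>> {"op": "send_rows", "data": {
  "commands": [
    {"jaw":0,"slide":[-0.029,-0.116,0],"twist":0},
    {"jaw":0,"slide":[-0.058,-0.233,0],"twist":0},
    {"jaw":0,"slide":[-0.078,-0.31,0],"twist":0},
    {"jaw":0,"slide":[-0.097,-0.388,0],"twist":0},
    {"jaw":0,"slide":[-0.117,-0.466,-0.006],"twist":0},
    {"jaw":0,"slide":[-0.136,-0.543,-0.013],"twist":0},
    {"jaw":0,"slide":[-0.156,-0.62,-0.02],"twist":0},
    {"jaw":0,"slide":[-0.175,-0.7,-0.026],"twist":0},
    {"jaw":0,"slide":[-0.195,-0.776,-0.033],"twist":0}
  ]
}}

```text
clock: 10.25
tcp_pos: [558.0, 57.5, 59.5]
tcp_rot: [0.124, 0.992, 0.0, 0.0]
wrist_force: [0.1, 3.1, 2.0]
finger_gap: 0.0
```

>>> {"op": "send_rows", "data": {
  "commands": [
    {"jaw":0,"slide":[-0.015,-0.058,-0.005],"twist":0},
    {"jaw":0,"slide":[-0.029,-0.116,-0.01],"twist":0},
    {"jaw":0,"slide":[-0.044,-0.175,-0.015],"twist":0},
    {"jaw":0,"slide":[-0.058,-0.233,-0.02],"twist":0}
  ]
}}

```text
clock: 10.65
tcp_pos: [556.5, 51.6, 59.0]
tcp_rot: [0.124, 0.992, -0.0, -0.0]
wrist_force: [-0.1, 1.5, 1.8]
finger_gap: 0.002
```

```bash
python3 - <<'E'
from h import *
s=readout.observe(); f=np.load("frame.npz"); print(s["tcp_pos"],(s["tcp_pos"][:2]-f["o"])@f["F"],s["wrist_force"])
d=camera("side"); cv2.imwrite("pics/s4.png",cv2.resize(d["pixels"][200:330,240:400],None,fx=3,fy=3))
X=cloud(d); L=(X[...,:2]-f["o"])@f["F"]; z=X[...,2]
hsv=cv2.cvtColor(d["pixels"],cv2.COLOR_BGR2HSV); m=(hsv[...,1]>120)&((hsv[...,0]<8)|(hsv[...,0]>172))&(abs(L[...,1]-80)<60)&(abs(L[...,0]+103)<25)&(z>55)&(z<100)
print(np.percentile(np.c_[L[m],z[m]],[3,50,97],axis=0).round(1).tolist())
E
```

```text
[556.49313471  51.60904509  58.95115822] [-103.90525582  110.51529021] [-0.08600918  1.5206812   1.83407449]
[[-114.3, 85.3, 56.6], [-104.2, 87.5, 75.8], [-91.6, 94.5, 87.5]]
```

View pics/s4.png

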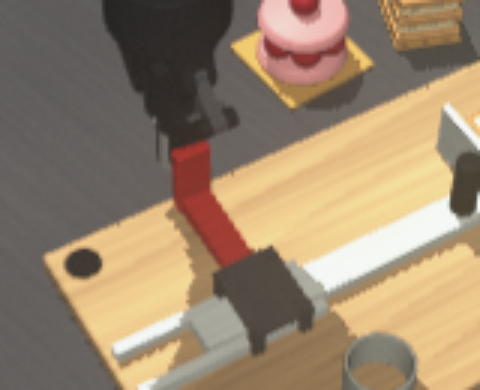

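The fingers sit squarely on the tab at (190,165) and the wedge is sliding. It has moved about 14 mm, so I'll go in 2 mm steps from here.

>>> {"op": "send_rows", "data": {
  "commands": [
    {"jaw":0,"slide":[-0.01,-0.039,-0.003],"twist":0},
    {"jaw":0,"slide":[-0.02,-0.078,-0.007],"twist":0}
  ]
}}

```text
clock: 10.9
tcp_pos: [556.0, 49.7, 58.8]
tcp_rot: [0.124, 0.992, 0.0, -0.0]
wrist_force: [0.7, 1.9, 1.7]
finger_gap: 0.001
```

>>> {"op": "send_rows", "data": {
  "commands": [
    {"jaw":0,"slide":[-0.01,-0.039,-0.003],"twist":0},
    {"jaw":0,"slide":[-0.02,-0.078,-0.007],"twist":0}
  ]
}}

```text
clock: 11.1
tcp_pos: [555.5, 47.8, 58.6]
tcp_rot: [0.124, 0.992, -0.0, -0.0]
wrist_force: [0.3, 2.9, 0.6]
finger_gap: -0.003
```

>>> {"op": "send_rows", "data": {
  "commands": [
    {"jaw":0,"slide":[-0.01,-0.039,-0.003],"twist":0},
    {"jaw":0,"slide":[-0.02,-0.078,-0.007],"twist":0}
  ]
}}

```text
clock: 11.3
tcp_pos: [555.0, 45.8, 58.4]
tcp_rot: [0.124, 0.992, -0.0, -0.0]
wrist_force: [-0.0, 2.3, 1.0]
finger_gap: -0.004
```

>>> {"op": "send_rows", "data": {
  "commands": [
    {"jaw":0,"slide":[-0.01,-0.039,-0.003],"twist":0},
    {"jaw":0,"slide":[-0.02,-0.078,-0.007],"twist":0}
  ]
}}

```text
clock: 11.5
tcp_pos: [554.5, 43.9, 58.2]
tcp_rot: [0.124, 0.992, -0.0, -0.0]
wrist_force: [-0.1, 2.1, 1.3]
finger_gap: 0.0
```

>>> {"op": "send_rows", "data": {
  "commands": [
    {"jaw":0,"slide":[-0.01,-0.039,-0.003],"twist":0},
    {"jaw":0,"slide":[-0.02,-0.078,-0.007],"twist":0}
  ]
}}

```text
clock: 11.7
tcp_pos: [554.0, 41.9, 58.1]
tcp_rot: [0.124, 0.992, 0.0, -0.0]
wrist_force: [0.2, 2.6, 1.8]
finger_gap: -0.001
```

>>> {"op": "send_rows", "data": {
  "commands": [
    {"jaw":0,"slide":[-0.01,-0.039,-0.003],"twist":0},
    {"jaw":0,"slide":[-0.02,-0.078,-0.007],"twist":0}
  ]
}}

```text
clock: 11.9
tcp_pos: [553.5, 40.0, 57.9]
tcp_rot: [0.124, 0.992, -0.0, -0.0]
wrist_force: [0.8, 1.3, 0.4]
finger_gap: -0.001
```

>>> {"op": "send_rows", "data": {
  "commands": [
    {"jaw":0,"slide":[-0.01,-0.039,-0.003],"twist":0},
    {"jaw":0,"slide":[-0.02,-0.078,-0.007],"twist":0}
  ]
}}

```text
clock: 12.1
tcp_pos: [553.0, 38.0, 57.7]
tcp_rot: [0.124, 0.992, -0.0, -0.0]
wrist_force: [0.5, 2.2, 0.7]
finger_gap: -0.001
```

>>> {"op": "send_rows", "data": {
  "commands": [
    {"jaw":0,"slide":[-0.01,-0.039,-0.003],"twist":0},
    {"jaw":0,"slide":[-0.02,-0.078,-0.007],"twist":0}
  ]
}}

```text
clock: 12.3
tcp_pos: [552.5, 36.1, 57.5]
tcp_rot: [0.124, 0.992, -0.0, -0.0]
wrist_force: [0.3, 1.3, 1.5]
finger_gap: 0.004
```

>>> {"op": "send_rows", "data": {
  "commands": [
    {"jaw":0,"slide":[-0.01,-0.039,-0.003],"twist":0},
    {"jaw":0,"slide":[-0.02,-0.078,-0.007],"twist":0}
  ]
}}

```text
clock: 12.5
tcp_pos: [552.0, 34.1, 57.4]
tcp_rot: [0.124, 0.992, -0.0, -0.0]
wrist_force: [0.1, 2.6, 0.5]
finger_gap: -0.002
```

>>> {"op": "send_rows", "data": {
  "commands": [
    {"jaw":0,"slide":[-0.01,-0.039,-0.003],"twist":0},
    {"jaw":0,"slide":[-0.02,-0.078,-0.007],"twist":0}
  ]
}}

```text
clock: 12.7
tcp_pos: [551.5, 32.2, 57.2]
tcp_rot: [0.124, 0.992, 0.0, -0.0]
wrist_force: [0.4, 1.8, 0.2]
finger_gap: 0.002
```

>>> {"op": "send_rows", "data": {
  "commands": [
    {"jaw":0,"slide":[-0.01,-0.039,-0.003],"twist":0},
    {"jaw":0,"slide":[-0.02,-0.078,-0.007],"twist":0}
  ]
}}

```text
clock: 12.9
tcp_pos: [551.0, 30.4, 57.0]
tcp_rot: [0.124, 0.992, 0.0, -0.0]
wrist_force: [-0.8, 5.2, 1.0]
finger_gap: 0.0
```

Resistance is rising, so the wedge has begun to bite. I'll use smaller steps.

>>> {"op": "send_rows", "data": {
  "commands": [
    {"jaw":0,"slide":[-0.005,-0.02,-0.002],"twist":0},
    {"jaw":0,"slide":[-0.01,-0.039,-0.003],"twist":0}
  ]
}}

```text
clock: 13.1
tcp_pos: [550.8, 29.6, 57.0]
tcp_rot: [0.124, 0.992, 0.0, 0.0]
wrist_force: [0.3, 6.4, 1.1]
finger_gap: -0.004
```

>>> {"op": "send_rows", "data": {
  "commands": [
    {"jaw":0,"slide":[-0.005,-0.02,-0.002],"twist":0},
    {"jaw":0,"slide":[-0.01,-0.039,-0.003],"twist":0}
  ]
}}

```text
clock: 13.3
tcp_pos: [550.6, 28.8, 57.0]
tcp_rot: [0.124, 0.992, 0.0, 0.0]
wrist_force: [-1.0, 7.8, 1.9]
finger_gap: -0.001
```

>>> {"op": "send_rows", "data": {
  "commands": [
    {"jaw":0,"slide":[-0.005,-0.02,-0.002],"twist":0},
    {"jaw":0,"slide":[-0.01,-0.039,-0.003],"twist":0}
  ]
}}

```text
clock: 13.5
tcp_pos: [550.4, 28.0, 56.9]
tcp_rot: [0.124, 0.992, 0.0, 0.0]
wrist_force: [0.9, 9.4, 1.6]
finger_gap: 0.002
```

>>> {"op": "send_rows", "data": {
  "commands": [
    {"jaw":0,"slide":[-0.005,-0.02,-0.002],"twist":0},
    {"jaw":0,"slide":[-0.01,-0.039,-0.003],"twist":0}
  ]
}}

```text
clock: 13.7
tcp_pos: [550.2, 27.2, 56.9]
tcp_rot: [0.124, 0.992, 0.001, 0.0]
wrist_force: [0.4, 10.5, 0.9]
finger_gap: 0.0
```

>>> {"op": "send_rows", "data": {
  "commands": [
    {"jaw":0,"slide":[-0.005,-0.02,-0.002],"twist":0},
    {"jaw":0,"slide":[-0.013,-0.05,-0.004],"twist":0},
    {"jaw":0,"slide":[-0.013,-0.05,-0.004],"twist":0}
  ]
}}

```text
clock: 14.0
tcp_pos: [550.0, 26.1, 56.8]
tcp_rot: [0.124, 0.992, 0.001, 0.0]
wrist_force: [1.9, 11.7, 1.3]
finger_gap: -0.001
```

The push is about 12 N, inside the right range. I'll let go.

>>> {"op": "send_rows", "data": {
  "commands": [
    {"jaw":0,"slide":[0.02,0.078,0],"twist":0},
    {"jaw":0,"slide":[0.08,0.31,0],"twist":0},
    {"jaw":0,"slide":[0.25,1.0,0],"twist":0},
    {"jaw":0,"slide":[0.25,1.0,0],"twist":0},
    {"jaw":0,"slide":[0.25,1.0,1.0],"twist":0},
    {"jaw":0,"slide":[0.25,1.0,2.5],"twist":0},
    {"jaw":0,"slide":[0.0,2.0,4.5],"twist":0},
    {"jaw":0,"slide":[-1.0,3.5,6],"twist":0},
    {"jaw":0,"slide":[-2.0,5.0,6.5],"twist":0},
    {"jaw":0,"slide":[-2.0,5.0,6.5],"twist":0}
  ]
}}

```text
clock: 15.0
tcp_pos: [498.6, 152.4, 221.6]
tcp_rot: [0.123, 0.992, 0.001, 0.001]
wrist_force: [-0.2, -0.1, -1.4]
finger_gap: -0.004
```

```bash
python3 - <<'E'
from h import *
s=readout.observe(); f=np.load("frame.npz"); print(s["clock"],s["tcp_pos"],s["wrist_force"])
c=camera("top"); d=camera("side")
a=cv2.resize(c["pixels"][110:340,270:470],None,fx=1.9,fy=1.9); b=cv2.resize(d["pixels"][160:440,230:500],None,fx=1.5,fy=437/280)
cv2.imwrite("pics/m5.png",np.hstack([a,b]))
for n,c in(("top",c),("side",d)):
  X=cloud(c); L=(X[...,:2]-f["o"])@f["F"]; z=X[...,2]; print(n)
  for y in(-30,0,30):
    m=(abs(L[...,1]-y)<4)&(z>58)&(z<67)&(L[...,0]>35)&(L[...,0]<190)
    x=np.sort(L[m][:,0])
    if len(x): g=np.where(np.diff(x)>2.5)[0]; print(y,[(round(float(a),1),round(float(b),1)) for a,b in zip(np.r_[x[0],x[g+1]],np.r_[x[g],x[-1]])])
  hsv=cv2.cvtColor(c["pixels"],cv2.COLOR_BGR2HSV); m=(hsv[...,1]>120)&((hsv[...,0]<8)|(hsv[...,0]>172))&(abs(L[...,1]-70)<60)&(abs(L[...,0]+103)<25)&(z>65)&(z<100)
  if m.any(): print("tab",np.percentile(np.c_[L[m],z[m]],[3,50,97],axis=0).round(1).tolist())
E
```

```text
15.0 [498.55162135 152.42823603 221.55052539] [-0.23528657 -0.13160426 -1.37542557]
top
-30 [(68.0, 84.1), (86.8, 183.9)]
0 [(41.5, 43.5), (68.6, 96.6), (99.3, 115.1), (117.7, 185.8)]
30 [(67.8, 184.2)]
tab [[-112.0, 61.8, 73.8], [-101.8, 66.0, 83.2], [-89.3, 70.2, 87.2]]
side
-30 [(65.4, 71.2), (74.3, 179.5)]
0 [(38.7, 41.7), (65.2, 182.8)]
30 [(64.3, 98.1), (101.0, 130.5), (133.0, 158.7), (161.3, 182.3)]
tab [[-114.3, 59.5, 65.7], [-102.4, 62.3, 80.3], [-91.9, 69.3, 85.9]]
```

View pics/m5.png

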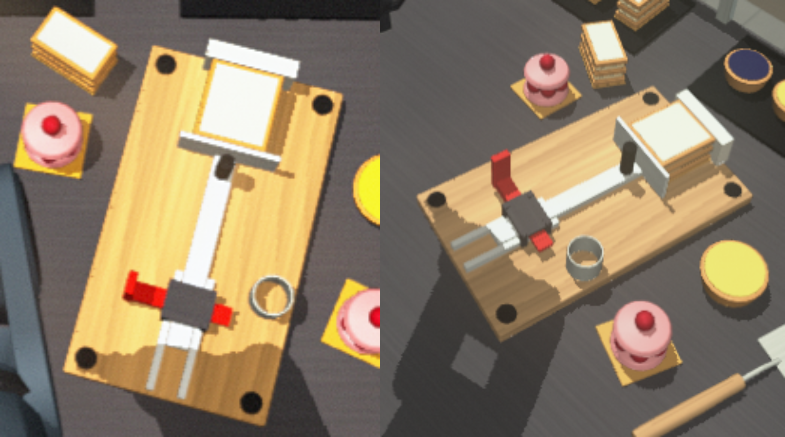

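The slab is still snug in the frame. The wedge has passed through the bridge and its tab stayed put (top crop, 131,286). The bystanders haven't moved and the arm is clear, so I'll hand in.

```bash
python3 -c "
from workcell import r
print(r.hand_in())"
```

```text
the job is handed in; nothing more can be done
None
```

The frame is ready for slicing, and I handed the job in at about 15 s with the arm clear of everything. The hand-in gave no verdict.

- **Fence:** I pushed the grip post from behind with the shut fingers. The force ran at about 5 N while the slab slid, then jumped at the stop. The last step peaked at about 14 N, above the 10 N needed to seat it but under the 25 N crush limit. The last images show the slab square and tight between fence and stop. From the top camera, the fence did not move while the wedge was pushed.
- **Wedge:** It slid at about 2 N and bit after about 38 mm. I stopped at about 12 N of push. After I let go, the tab stayed where I left it, to within camera accuracy.
- **Other things:** In the last two pictures the bystanders in view stood where they began. I judged this by eye and did not measure it; the mug was outside those crops.
- **Checks:** No check failed. The side camera put the fence and stop about 3 mm nearer the robot than the top camera did. That is about the calibration error, and both cameras agreed on the fit.

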